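Nest two foot plates in the stock tray

ROBOT

A 6-joint arm with a two-finger parallel gripper is mounted at the origin on the work surface. World frame = base frame: x ahead of the robot, y to its left, z up, the work surface at z = 0. Lengths are in m, angles in rad, forces in N, time in s.
With the tool pointing down it reaches from about 0.3 to 0.775 m from the base axis. Payload 14.6 kg.
Tool frame: the origin (TCP) lies at the very end of the fingers, on their centre line; the grasp point (between the pads) lies 19 mm behind it (ctrl.tcp_to_grasp is the distance from the TCP to the grasp point, in m); z points along the fingers, y is the line along which they close (so a half turn about z gives the same grasp; the last joint's range is limited). The gripper opens to 94 mm and grips with 3 to 60 N. Pads are 16 mm wide; open, the fingers measure 119 mm over their backs; the gripper's body (75 mm by 177 mm) begins 78 mm behind the grasp point.
Start: joints at [-1.346, 0.3, 1.521, -0, 1.321, -0.067], TCP at [0.158, -0.527, 0.205] pointing down, gripper open.
Joint ranges: [-3.03, 3.03], [-0.79, 2.21], [0.23, 2.52], [-1.04, 4.18], [0, 3.07], [-2.55, 2.55]. Speed limits (rad/s): [2.22, 2.22, 2.57, 3.14, 3.14, 3.14].

INTERFACE

Orientations are given as a unit quaternion [w, x, y, z].
In Python, from bench import ctrl gives the robot as it stands. Calls block until the motion is done:
- ctrl.move_to(position, orientation): joint-space move of the TCP to a pose.
- ctrl.movel(position, rotation=None, vel=0.15): straight line of the TCP; rotation=None keeps the orientation; vel is the mean speed in m/s.
- ctrl.move_j(angles): joint-space move.
- ctrl.open() and ctrl.close_gripper(force=None): open the fingers fully, or close them until they stop; force is the grip in N (None keeps the last).
- ctrl.pause(seconds).
- ctrl.ik(position, orientation): joint angles nearest the present ones, or None.
- ctrl.read_state(): the state.
- ctrl.camera(name): name is "side" or "top"; returns a dict with "img" (420x560x3 uint8, red, green, blue), "fx", "fy", "cx", "cy" (pixels), "R" (3x3) and "t" (3): a world point X has camera coordinates R X + t. Camera axes: x right, y down, z forward; pixel columns grow to the right and rows downward; lengths in m; the calibration is good to about 2 mm. A picture is of the moment at which its call begins. There is no depth.
A pose or a line that the arm cannot do raises ctrl.PlanningError and nothing moves.
- ctrl.sign_off(): hands the job in; it is judged then, once.
Trained networks look in a picture, given as the dict that the camera call returned (one of the last four; its "shot" number tells which), for a name from the list of things; names that differ only in an ending like _2 or _b are one class to them, and where a whole thing is asked for, a point or a joint stands for the part that bears it (a point fixed in the world has none). Each returns a list of dicts, best first, with "p" (0 to 1); they miss things now and then, are a little off and sometimes report something else, mostly with a low value. They report only what shows in the picture. A call takes as long as a camera call. They do not tell look-alikes from the thing itself.
- ctrl.look_for(picture, target): "at" ([x, y, z] in m, in world coordinates, good to about 4 mm: the middle of the surface that is visible of it).
The state is a dict: "time": time; "joint_positions": joint angles; "joint_vel": joint speeds; "tau": joint torques, N m; "position": TCP position; "tcp_rot": TCP orientation; "force": force on the tool from outside, world axes, zero at the start; "moment": the same for the moment, N m; "width": finger opening in m; "grasp_force": force on a finger pad.
Only numpy, scipy, OpenCV 4.12 (cv2) and the standard library are available. Lean on these libraries where they do the work, as an engineer would, in place of code of your own. Each camera call takes 0.05 s, during which the arm holds its last target. There are 200 camera calls.

TASK

Pack the two yellow L-shaped foot plates for the shelving posts into the empty blue tray: turn them so that they nest into one another, and let both lie flat on the tray's floor, spigots up, neither resting on the other or on the rim. The red L-plate and the yellow straight plate lying about are not wanted.

Things in the scene. Friction and masses are not known exactly. Their poses are not given: they have to be found in the camera images.
- tray: Empty shallow blue tray, fixed to the desk: outside 188 x 136 mm, 18 high; walls 6, floor 6 thick; inside 176 x 124 mm, 12 deep. Origin: centre of its underside; x along its long side, z up. The two L-plates fit only nested, one turned half a turn from the other, legs parallel to the walls, together 146 x 100 mm: about 10 mm is left between plates and walls.
- plate_a: One of two alike yellow plastic L-plates (0.15 kg) lying flat: equal legs, 100 x 100 mm overall, legs 46 wide, 8 thick. Take it by the square spigot on top, 26 x 26 mm, sides parallel to the legs, near the centre of mass, top 48 mm above the underside. Origin: on the underside below the spigot's centre; z up; legs run along +x and +y to +59 mm; outer corner at x = y = -41 mm.
- plate_b: The other of two alike yellow plastic L-plates (0.15 kg) lying flat: equal legs, 100 x 100 mm overall, legs 46 wide, 8 thick. Take it by the square spigot on top, 26 x 26 mm, sides parallel to the legs, near the centre of mass, top 48 mm above the underside. Origin: on the underside below the spigot's centre; z up; legs run along +x and +y to +59 mm; outer corner at x = y = -41 mm.
Not all that is in view belongs to the job. Leave any pink, purple or white look-alike of the plate_a alone.

How it is judged:
By the outcome, as a careful person would: the job done as asked, in the order asked, and still so for the second after the job is handed in, with the robot touching nothing.
It also fails if it takes over 54 s, if anything falls off the work surface, if the arm or the gripper's body presses on something with over 40 N, if the wrist force passes 120 N, or if a joint passes its speed limit or range.

## Working session

There is one attempt and no reset: what is moved stays moved. The work goes in short steps, each a Python script; the robot and the scene stay as the last script left them, time stands still between calls to the robot, and variables do not carry over. Pictures are saved under pics/ and viewed, at most 10 in all, crops included, and the job is handed in when it is done.

```bash
mkdir -p pics; python3 - <<'E'
from bench import ctrl
import cv2,numpy as np
for n in("top","side"):
    c=ctrl.camera(n); cv2.imwrite(f"pics/{n}0.png",c["img"][:,:,::-1])
    print(n,c["fx"],c["cx"],c["cy"],np.round(c["R"],3).tolist(),np.round(c["t"],3))
    for t in("plate_a","tray"):
        for d in ctrl.look_for(c,t):
            p=c["R"]@np.array(d["at"])+c["t"]; print(t,round(d["p"],2),np.round(d["at"],3),(p[:2]/p[2]*[c["fx"],c["fy"]]+[c["cx"],c["cy"]]).round())
s=ctrl.read_state();print(s["time"],s["tcp_rot"],s["force"])
E
```

```text
top 496.37328778686106 289.4529173111037 212.40107897456028 [[-0.014, -1.0, 0.009], [-0.991, 0.013, -0.137], [0.137, -0.011, -0.991]] [-0.062  0.461  1.041]
plate_a 0.8 [0.604 0.276 0.009] [135. 152.]
plate_a 0.73 [ 0.602 -0.404  0.005] [437. 150.]
plate_a 0.72 [ 0.314 -0.125  0.007] [316. 280.]
plate_a 0.68 [ 0.272 -0.339  0.008] [416. 298.]
tray 0.73 [0.504 0.051 0.003] [236. 195.]
side 422.53613023837556 282.92921234959033 215.1117227762687 [[-0.726, -0.688, -0.004], [-0.491, 0.522, -0.698], [0.482, -0.505, -0.717]] [0.267 0.269 0.815]
plate_a 0.79 [0.595 0.29  0.007] [121. 270.]
plate_a 0.59 [ 0.603 -0.222  0.01 ] [276. 163.]
plate_a 0.59 [ 0.598 -0.4    0.008] [318. 137.]
plate_a 0.48 [ 0.228 -0.343  0.01 ] [413. 204.]
tray 0.56 [0.501 0.045 0.004] [231. 233.]
0.3 [-2.26870340e-04  9.89377904e-01  1.45366128e-01 -2.16069461e-05] [-0.80634331  1.13355318  0.05262083]
```

View pics/top0.png

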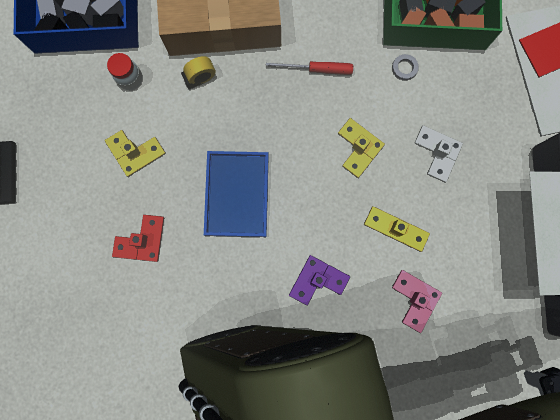

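View pics/side0.png

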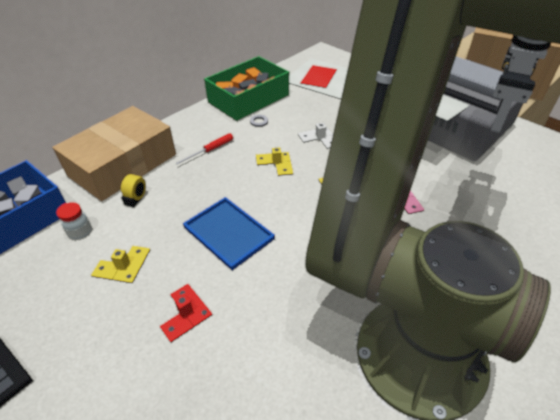

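Candidates in the top view, by pixel: yellow L (135,152), yellow L (362,148), red L (137,240), white L (438,150), purple L (320,280), pink L (416,298) and a yellow straight plate (398,228). Only the first two are both yellow and L-shaped, so they fit the description. Next I fit the poses by silhouette in both cameras and confirm with an enlarged overlay.

```bash
cat > fit.py <<'E'
import cv2,numpy as np
from scipy.optimize import minimize
def box(x0,x1,y0,y1,z0,z1): return np.array([[x,y,z] for x in(x0,x1) for y in(y0,y1) for z in(z0,z1)])/1000
PLATE=[box(-41,59,-41,5,0,8),box(-41,5,-41,59,0,8),box(-13,13,-13,13,0,48)]
TRAY=[box(-94,94,-68,68,0,18)]
def proj(c,X):
    p=X@np.array(c["R"]).T+c["t"]; return p[:,:2]/p[:,2:]*[c["fx"],c["fy"]]+[c["cx"],c["cy"]]
S=4
def mask(c,col):
    h=cv2.cvtColor(c["img"],cv2.COLOR_RGB2HSV)
    lo,hi=((22,110,60),(34,255,255)) if col=="y" else ((100,120,60),(120,255,255))
    m=cv2.inRange(h,lo,hi); m=cv2.resize(m,None,fx=S,fy=S,interpolation=cv2.INTER_LINEAR)
    return (m>127).astype(np.uint8)
def comp(m,uv):
    n,l,st,ce=cv2.connectedComponentsWithStats(m); big=[i for i in range(1,n) if st[i,4]>300*S*S/4]
    # component closest to the pixel
    d=[np.min(np.hypot(*(np.argwhere(l==i)[:,::-1]-np.array(uv)*S).T)) for i in big]
    k=(l==big[int(np.argmin(d))]).astype(np.uint8)
    cs,_=cv2.findContours(k,cv2.RETR_EXTERNAL,cv2.CHAIN_APPROX_NONE); return cv2.drawContours(k,cs,-1,1,-1)
def render(c,parts,q,z,shape):
    x,y,a=q; R=np.array([[np.cos(a),-np.sin(a),0],[np.sin(a),np.cos(a),0],[0,0,1]]); o=np.zeros(shape,np.uint8)
    for P in parts:
        u=(proj(c,P@R.T+[x,y,z])+.5)*S-.5
        cv2.fillConvexPoly(o,cv2.convexHull((u*16).astype(np.int32)),1,shift=4)
    return o
def fit(cams,parts,col,xy,z,angles):
    ms=[(c,comp(mask(c,col),proj(c,np.array([[*xy,z+.01]]))[0])) for c in cams]
    def f(q): 
        s=0
        for c,m in ms:
            r=render(c,parts,q,z,m.shape); s+=1-(r&m).sum()/(r|m).sum()
        return s/len(ms)
    best=None
    for a in angles:
        q0=np.array([*xy,a]); sx=np.vstack([q0,q0+[.015,0,0],q0+[0,.015,0],q0+[0,0,.3]])
        r=minimize(f,q0,method="Nelder-Mead",options=dict(initial_simplex=sx,xatol=1e-4,fatol=1e-5,maxiter=150))
        if best is None or r.fun<best.fun: best=r
    q0=best.x; sx=np.vstack([q0,q0+[.003,0,0],q0+[0,.003,0],q0+[0,0,.05]])
    r=minimize(f,q0,method="Nelder-Mead",options=dict(initial_simplex=sx,xatol=1e-4,fatol=1e-5,maxiter=150))
    return r.x,r.fun
E
cat > a.py <<'E'
from bench import ctrl
from fit import *
T=ctrl.camera("top");Sd=ctrl.camera("side")
A=np.arange(4)*np.pi/2+.3
im=cv2.resize(T["img"],None,fx=S,fy=S,interpolation=cv2.INTER_CUBIC)[:,:,::-1].copy()
for n,parts,col,xy,z,an in(("a",PLATE,"y",(.604,.276),0,A),("b",PLATE,"y",(.6,-.225),0,A),("tray",TRAY,"b",(.504,.05),0,[0])):
    for nm,cs in(("both",[T,Sd]),("top",[T]),("side",[Sd])):
        q,f=fit(cs,parts,col,xy,z,an); print(n,nm,q.round(4),round(f,3))
        if nm=="both":
            r=render(T,parts,q,z,im.shape[:2]); cv2.drawContours(im,cv2.findContours(r,0,2)[0],-1,(0,0,255),1)
cv2.imwrite("pics/fit.png",cv2.resize(im[100*S:250*S,80*S:480*S],(800,300),interpolation=cv2.INTER_AREA))
E
time python3 a.py
```

```text
a both [0.6056 0.2814 5.2655] 0.149
a top [0.6057 0.2809 5.2759] 0.146
a side [0.6082 0.277  5.2848] 0.148
b both [ 0.6125 -0.229   0.889 ] 0.165
b top [ 0.6126 -0.2294  0.8764] 0.107
b side [ 0.6148 -0.2332  0.8466] 0.214
tray both [ 0.5078  0.0488 -0.0323] 0.052
tray top [ 0.5075  0.0493 -0.0335] 0.022
tray side [ 0.5105  0.0455 -0.0523] 0.075
real	0m13.768s
user	0m13.067s
sys	0m0.251s
```

View pics/fit.png

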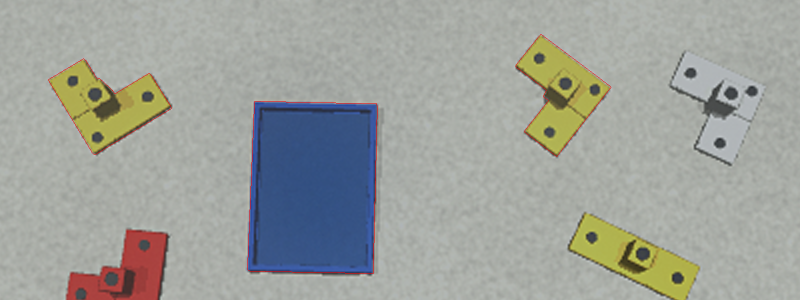

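The overlay confirms it: the yellow L-plates sit at crop (95,95) and (565,85), the outlines fit well, and the tray's long side runs along world x. I pack plate B first.

```bash
cat > pp.py <<'E'
from bench import ctrl
import numpy as np
from scipy.spatial.transform import Rotation as Ro
TR=np.array([.509,.0475,-.036])
def quats(a):
    out=[]
    for b in(a,a+np.pi):
        s,c=np.sin(b),np.cos(b); out.append(Ro.from_matrix(np.array([[-s,c,0],[c,s,0],[0,0,-1]])).as_quat()[[3,0,1,2]])
    return out
def tray(x,y):
    c,s=np.cos(TR[2]),np.sin(TR[2]); return TR[:2]+[c*x-s*y,s*x+c*y]
def pick(q,goal):
    px=np.array(q[:2]); pl=tray(*goal[:2]); best=None
    for qa,qb in zip(quats(q[2]),quats(goal[2]+TR[2])):
        i,j=ctrl.ik([*px,.02],qa),ctrl.ik([*pl,.03],qb)
        if i is None or j is None: continue
        m=max(abs(i[5]),abs(j[5]))
        if best is None or m<best[0]: best=(m,qa,qb)
    m,qa,qb=best; print("j6",m)
    ctrl.move_to([*px,.12],qa); ctrl.movel([*px,.020]); ctrl.close_gripper(30)
    s=ctrl.read_state(); print("width",s["width"],s["grasp_force"])
    ctrl.movel([*px,.13]); s=ctrl.read_state(); print("held",s["width"],s["grasp_force"],s["force"],s["time"])
    ctrl.move_to([*pl,.13],qb)
    return pl
def place(pl):
    ctrl.movel([*pl,.045]); ctrl.movel([*pl,.0268],vel=.04)
    s=ctrl.read_state(); print("down",s["force"],s["position"])
    ctrl.open(); ctrl.movel([*pl,.13]); print(ctrl.read_state()["time"])
E
python3 - <<'E'
from pp import *
pl=pick((.6137,-.231,.87),(.035,-.009,np.pi/2))
import cv2
c=ctrl.camera("side"); cv2.imwrite("pics/held.png",c["img"][:,:,::-1])
E
```

```text
j6 1.5336079273985095
width 0.025782560642179042 29.93575930595398
held 0.025656961181061345 29.935618042945862 [-0.09618237  0.83217927 -2.33305264] 5.1333
```

View pics/held.png

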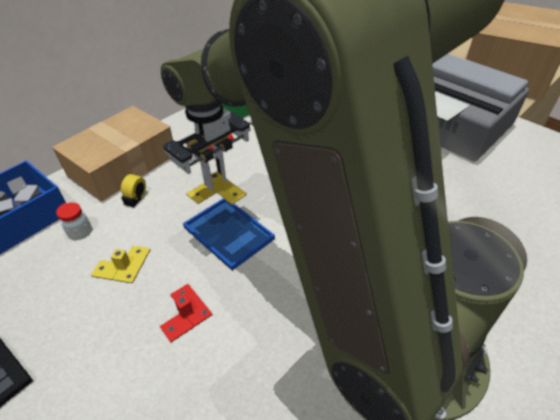

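The plate hangs level in the gripper at (215,190) above the tray, turned square to it. I place it and then fetch plate A.

```bash
python3 - <<'E'
from pp import *
from fit import *
place(tray(.035,-.009))
pick((.607,.279,5.275-2*np.pi),(-.035,.009,-np.pi/2))
c=ctrl.camera("side"); cv2.imwrite("pics/s2.png",c["img"][:,:,::-1])
E
```

```text
down [-0.65437396  0.04594112 -1.87493858] [0.54361561 0.03725315 0.02669295]
9.5583
j6 1.6512863871160004
width 0.025981878886433957 29.99990612268448
held 0.025500513039902584 29.999546706676483 [-0.00954504 -0.07114229 -1.97773685] 14.7833
```

View pics/s2.png

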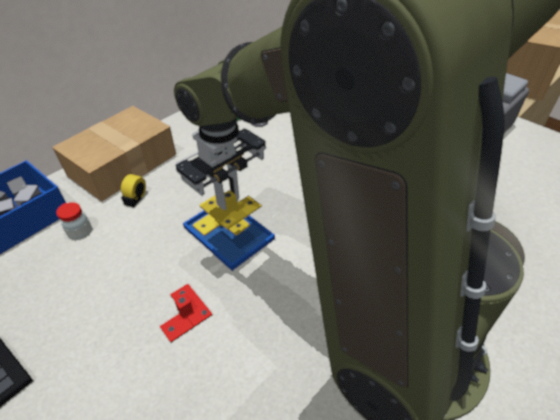

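B is in the tray and A is held above it at (230,210). Before lowering A, I swing it aside to measure where B lies, since there is plenty of time left.

```bash
python3 - <<'E'
from pp import *
from fit import *
q=ctrl.read_state()["tcp_rot"]
ctrl.move_to([.42,.34,.16],q)
T=ctrl.camera("top");Sd=ctrl.camera("side")
im=np.hstack([cv2.resize(T["img"][130:260,160:340],(400,289)),cv2.resize(Sd["img"][180:290,150:300],(394,289))])[:,:,::-1]
cv2.imwrite("pics/b_in.png",im)
p=tray(.035,-.009)
for nm,cs in(("top",[T]),("side",[Sd])):
    x,f=fit(cs,PLATE,"y",p,.006,[np.pi/2-.036]); c,s=np.cos(TR[2]),np.sin(TR[2]); d=x[:2]-TR[:2]
    print(nm,x.round(4),round(f,3),"in tray",c*d[0]+s*d[1],-s*d[0]+c*d[1],x[2]-TR[2]-np.pi/2)
print(ctrl.read_state()["time"])
E
```

```text
top [0.5428 0.0401 1.5579] 0.091 in tray 0.03408460697446529 -0.00614638450354232 0.023097202769255087
side [0.5436 0.0358 1.5711] 0.132 in tray 0.03495904461091227 -0.010459159988789256 0.03627011146076331
17.0583
```

View pics/b_in.png

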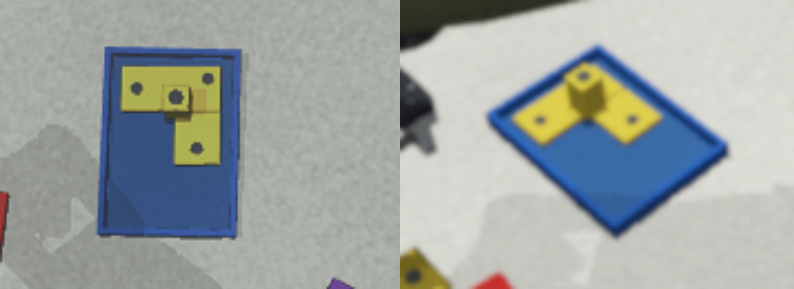

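B lies flat near its intended spot: about (34.5, -8) mm in the tray frame, square to within 0.03 rad. I lower A opposite it.

```bash
python3 - <<'E'
from pp import *
from fit import *
p=tray(-.036,.010)
b=min(quats(-np.pi/2+TR[2]),key=lambda q:-abs(np.dot(q,ctrl.read_state()["tcp_rot"])))
ctrl.move_to([*p,.13],b); place(p)
ctrl.move_to([.42,.34,.2],b); ctrl.pause(.3)
T=ctrl.camera("top");Sd=ctrl.camera("side")
im=np.hstack([cv2.resize(T["img"][130:260,160:340],(400,289)),cv2.resize(Sd["img"][180:290,150:300],(394,289))])[:,:,::-1]
cv2.imwrite("pics/end.png",im); print(ctrl.read_state()["time"])
E
```

```text
down [-0.68223039 -0.88349646 -1.76441573] [0.47335672 0.05877669 0.02668379]
21.4667
23.0
```

View pics/end.png

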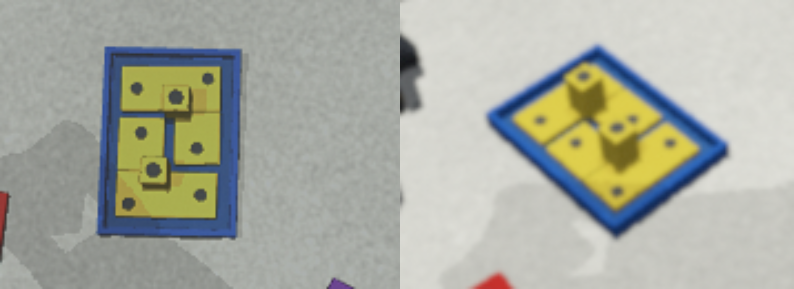

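Both plates lie flat and nested, spigots up, with gaps visible between them (top view, about (140,114) and (195,167)) and to every wall. I hand in the job.

```bash
python3 -c "
from bench import ctrl
print(ctrl.sign_off())"
```

```text
the job is handed in; nothing more can be done
None
```

Both yellow L-plates lie nested and flat on the floor of the blue tray, spigots up and clear of each other and the rim, and the job was handed in at about 23 s of the 54 s allowed.

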